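# Slide the flat cell into the charger pocket

## Robot

A 7-joint arm with a two-finger parallel gripper is mounted at the origin on the work surface. World frame = base frame: x ahead of the robot, y to its left, z up, the work surface at z = 0. Lengths are in mm, angles in rad, forces in N, time in s.
With the tool pointing down it reaches from about 350 to 900 mm from the base axis. Payload 8.1 kg.
Tool frame: the origin (TCP) lies midway between the tips of the shut fingers; the grasp point (between the pads) lies 19 mm behind it; z points along the fingers, y is the direction in which the jaws open and shut (so a half turn about z gives the same grasp; the last joint's range is limited). The gripper opens to 92 mm and grips with 3 to 60 N. Pads are 19 mm wide; open, the fingers measure 130 mm over their backs; the gripper's body (75 mm by 190 mm) begins 47 mm behind the grasp point.
Start: joints at [-1.268, 0.434, 0.025, 1.573, -0.012, 1.134, -0.075], TCP at [246.749, 574.245, 205.142] pointing down, gripper open.
Joint ranges: [-2.62, 2.62], [-0.44, 2.09], [-1.27, 1.32], [0.08, 2.57], [-1.32, 4.46], [0.12, 2], [-2.74, 2.74]. Speed limits (rad/s): [2.22, 2.22, 3.01, 3.01, 3.14, 3.14, 3.14].

## Interface

Orientations are given as a rotation vector (axis times angle).
In Python, from workcell import * gives the robot as it stands.
- The arm moves only by the tool move_arm, never from a script. Its argument "increments" is a list of rows, each a list of 7 numbers: the shift along the world's x, y, z as a fraction of full scale, then the turn, a rotation vector about the world's x, y, z as a fraction of full scale, then the finger opening in mm, from 0 to 91.8. In form: [[dx, dy, dz, wx, wy, wz, fingers], ...]. A call has 1 to 10 rows; each row shifts and turns the commanded pose from where the row before left it; what a row does not reach is not made up. Full scale, the value 1, is 300 mm for a shift and 6 degrees for a turn. A row lasts 1/10 s, in which the tool goes at most 50 mm and 8.59 degrees, less where a joint would pass 70% of its speed; a pose out of reach is approached as far as the arm can. A call with a number of a shift or a turn outside -1 to 1 is refused whole. A call with a gripper value outside its range is refused whole. The fingers move at their own pace and stop on an object; "newtons" is the grip in N (left out, the last holds). Time passes only in rows, so rows that do not move let the fingers close. It gives the time, the measured TCP pose, the force and the opening at its end, in the units of the state.
- get_state(): the state, without advancing time (a new reading comes with each control period).
- grab_frame(name): name is "scene" or "side" or "wrist"; returns a dict with "color" (400x640x3 uint8, red, green, blue), "fovy" (degrees; the focal length in pixels is half the picture's height over the tangent of half this angle, whatever the lens; pixels are square), "cx", "cy" (the principal point, pixels), "k1" (the pictures are not rectified: a ray, as slopes to the right and down, at radius r is drawn at 1 + k1 r^2 times it, then the intrinsics apply), "R" (3x3) and "t" (3): a world point X has camera coordinates R X + t. Camera axes: x right, y down, z forward; pixel columns grow to the right and rows downward; lengths in mm; the calibration is good to about 2 mm. A picture is of the moment at which its call begins. There is no depth.
- close_job(): hands the job in, once; it reports no verdict.
The state is a dict: "time_s": time; "qpos": joint angles; "dq": joint speeds; "effort": joint torques, N m; "eef_pos": TCP position; "ee_rot": TCP orientation; "wrist_force": force on the tool from outside, world axes, zero at the start; "wrist_torque": the same for the moment, N m; "finger_gap": opening from 0.0 (shut) to 1.0 (fully open).
Only numpy, scipy, OpenCV 4.12 (cv2) and the standard library are available. Lean on these libraries where they do the work, as an engineer would, in place of code of your own. Each camera call takes 0.05 s, during which the arm holds its last target. There are 200 camera calls.

## Task

A flat round rechargeable cell lies on the loading track of the bench charger. Slide it gently along the track, never lifting it off or forcing it, until it drops fully home and lies flat in the shallow pocket; then throw the charger's red lever all the way over to its other side to start the charge. Do not disturb the four upright batteries around the charger, and let go of everything at the end.

Things in the scene. Friction and masses are not known exactly. Their poses are not given: they have to be found in the camera images.
- charger: Dark bench charger, fixed, standing on the table at a varied place and yaw. Origin: centre of its underside, exactly at table height, under the track's centre line; z up, the track runs along y. Housing x -65 to 65 mm, y -165 to 140 mm; its flat grey top covers are 34 mm above the table. The lever stands beside it on the +x side.
- track (a point): Point on the centre line of the loading track, on its deck, straight above the charger's origin. The aluminium deck is flat, 30 mm above the table, x -26.5 to 26.5 mm, y -115 to 90 mm in the charger's axes, sunk 4 mm below the grey covers that wall it in. One round pocket in it, dark with a copper dot, 53 mm across, 5 mm deep.
- track_end (a point): Point on the track's centre line, on the deck, at its +y end (90 mm to +y of the charger's origin). The pocket is on the centre line in an adjustable carrier, so its place is not measured: its centre lies anywhere from y 15 to y 60 mm of the charger's origin (75 to 30 mm before this point). It must be found by feel.
- cell_center (a point): Centre (half-way up) of the loose flat steel cell: 50 mm across, 10 mm thick, 50 to 100 g, green and brass top. Starts flat on the deck at charger y -55 to -35 mm, to be slid to +y: centre 35 mm above the table, 30 mm when home. Slides with under 1 N; once dropped it stops dead within 3 mm. Never push it with over 20 N or raise it 10 mm.
- lever (a joint): Red-ended lever of the charger, rad: 0 leaning to the charger's -x (towards the track), 1.0 all the way over to +x. It turns about an axis along the charger's y at x 115 mm, y -40 mm, 28 mm above the table, takes about 1.5 N at its end and stays where it is left. Starts at 0 to 0.15.
- lever_tip (a point): Centre of the lever's red ball, 26 mm across, 45 mm from the axis on a 10 mm steel rod; 67 mm above the table at either end of its swing, 73 mm midway. From end to end it travels 43 mm along the charger's x. Below it is a grey block 70 mm (x) by 50 mm, its top 31 mm above the table, with a 26 mm hub on it, top 41 mm.
- battery_a_center (a point): Centre (half-way up) of a loose upright battery, a bystander: 33 mm in diameter, 61 mm high, 150 g, silver and green. Not to be moved more than 20 mm.
- battery_b_center (a point): Centre (half-way up) of a loose upright battery, a bystander: 33 mm in diameter, 61 mm high, 150 g, silver and green. Not to be moved more than 20 mm.
- battery_c_center (a point): Centre (half-way up) of a loose upright battery, a bystander: 33 mm in diameter, 61 mm high, 150 g, silver and green. Not to be moved more than 20 mm.
- battery_d_center (a point): Centre (half-way up) of a loose upright battery, a bystander: 33 mm in diameter, 61 mm high, 150 g, silver and green. Not to be moved more than 20 mm.
Mind the look-alikes: they are no part of the job. Of the things like the part that bears cell_center, leave any that is black; of the rest the smaller one is meant.

How it is judged (in metres and radians):
On the way, in this order (a step that is already met when the one before it is completed fails the run):
1. the cell has dropped fully home, flat in the pocket (z of cell_center in the frame of charger between 0.025 and 0.0315 m and angle between cell_center's own z axis and vertical below 0.06 rad and y of cell_center in the frame of charger between 0.005 and 0.07 m and x of cell_center in the frame of charger between -0.006 and 0.006 m), for 0.2 s.
2. the lever is thrown over (value of joint lever above 0.85 rad), for 0.2 s.
At the end, for the whole second after the job is handed in: The cell rests flat in the pocket (its centre 25 to 31.5 mm above the charger's underside, within 6 mm of the track's centre line and between 5 and 70 mm to +y of the charger's origin, tilted less than 0.06 rad), and the lever stands past 0.85 rad (all of step 1 and value of joint lever above 0.85 rad); the robot touches nothing.
It fails at once if the cell is pressed or pushed by the robot with more than 20 N (contact force between any of the fingers, the arm and cell above 20 N).
It fails at once if the cell is lifted off the track (centre more than 10 mm higher than when lying on the deck) (z of cell_center in the frame of charger above 0.045 m).
It fails at once if the cell leaves the track (z of cell_center in the frame of charger below 0.02 m).
It fails at once if one of the upright batteries is moved more than 20 mm or tipped (distance of any of battery_a_center, battery_b_center, battery_c_center, battery_d_center from where it was at the start of the episode above 0.02 m or angle between any of battery_a_center, battery_b_center, battery_c_center, battery_d_center's own z axis and vertical above 0.3 rad).
It also fails if it takes over 45 s, if anything falls off the work surface, if the arm or the gripper's body presses on something with over 40 N, if the wrist force passes 120 N, or if a joint passes its speed limit or range.

## Working session

There is one attempt and no reset: what is moved stays moved. The work goes in short steps, Python scripts to look and compute and a tool call to move; the robot and the scene stay as the last step left them, time stands still between calls to the robot, and variables do not carry over. Pictures are saved under pics/ and viewed, about 8 in all and at most 12, crops included, and the job is handed in when it is done.

Besides the shell and the picture viewer there is one more tool, called after "Call:" as name(argument=value, ...) on one line, values as JSON. move_arm: Moves the arm, as the interface text tells. Its arguments: {"type":"object","properties":{"increments":{"type":"array"},"newtons":{"type":"number"}},"required":["increments"]}

```bash
mkdir -p pics
cat > h.py <<'E'
from workcell import *
import numpy as np, cv2
def save(n,f): cv2.imwrite(f'pics/{n}.png',cv2.cvtColor(f["color"],cv2.COLOR_RGB2BGR))
def K(f):
    F=200/np.tan(np.radians(f["fovy"])/2); return F
def ray(f,u,v):
    F=K(f); d=np.array([(u-f["cx"])/F,(v-f["cy"])/F]); p=d.copy()
    for _ in range(20): p=d/(1+f["k1"]*(p@p))
    R=np.array(f["R"]);t=np.array(f["t"]); return -R.T@t, R.T@np.array([p[0],p[1],1])
def onz(f,u,v,z):
    c,d=ray(f,u,v); return c+d*(z-c[2])/d[2]
def proj(f,X):
    c=np.array(f["R"])@np.array(X)+np.array(f["t"]); p=c[:2]/c[2]; p=p*(1+f["k1"]*(p@p)); return p*K(f)+[f["cx"],f["cy"]]
E
python3 - <<'E'
from h import *
import pickle
fs={}
for n in("scene","side"):
    f=grab_frame(n);fs[n]=f;save(n,f);print(n,f["fovy"],f["k1"],-np.array(f["R"]).T@np.array(f["t"]))
pickle.dump(fs,open('f0.pkl','wb'))
print(get_state())
E
```

```text
scene 53.867071101406914 -0.07691983541188571 [ 892.11196673 -402.34879705  510.55527704]
side 51.26286323980589 -0.07171805088454515 [ 316.07702528 -506.22697634  442.23174222]
{'time_s': 0.1, 'qpos': array([-1.26761549,  0.43517272,  0.02497819,  1.57398885, -0.01160253,
        1.13399941, -0.07506951]), 'dq': array([-0.00010485, -0.00087186,  0.00041237, -0.00266626,  0.00100986,
       -0.00078026, -0.0009548 ]), 'effort': array([ 3.30905990e-03, -6.69126892e+01,  9.87751409e-01, -3.15149868e+01,
       -6.06679218e-02,  3.73265496e-02,  4.19761591e-05]), 'eef_pos': array([246.57236709, 573.78109438, 204.41813814]), 'ee_rot': array([-6.33070532e-01, -3.07698295e+00,  2.22162553e-03]), 'wrist_force': array([-0.22492746,  0.37279474, -0.26392064]), 'wrist_torque': array([ 0.0078038 , -0.03741241, -0.04656578]), 'finger_gap': 1.000738506365613}
```

View pics/scene.png

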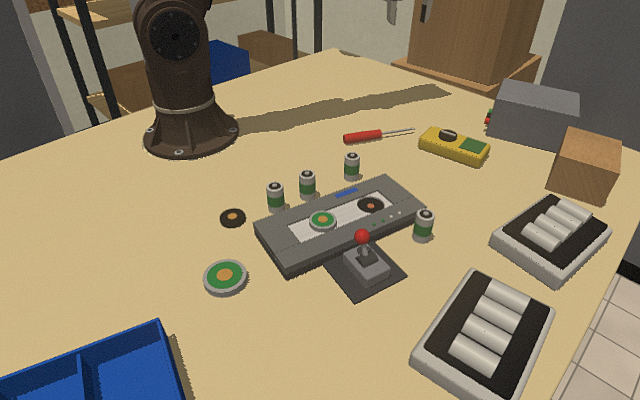

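View pics/side.png

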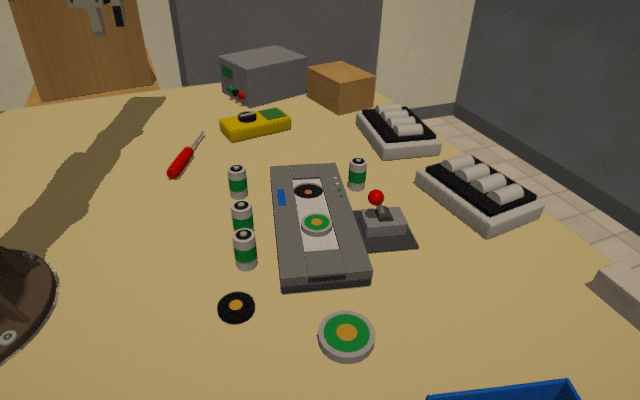

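The candidates like the cell are: the green one on the track at scene (322,220) / side (317,224), a larger green one on the table at (225,277), and a black one at (232,217). The one on the track fits, being the smaller of the two that are not black. The pocket (dark) is at scene (371,205). I'll confirm this in an enlarged crop and measure.

Run:
```python
from h import *
import pickle
fs=pickle.load(open('f0.pkl','rb'))
a=fs["scene"]["color"][145:310,200:445];b=fs["side"]["color"][145:310,200:445]
o=np.hstack([cv2.resize(x,None,fx=1.6,fy=3.2,interpolation=3) if 0 else cv2.resize(x,None,fx=3.2,fy=3.2,interpolation=cv2.INTER_CUBIC) for x in(b,)])
cv2.imwrite('pics/crop.png',o[:,:,::-1])
def blobs(f,m,amin):
    n,l,s,c=cv2.connectedComponentsWithStats(m.astype(np.uint8))
    return [(c[i].round(1),s[i][4],s[i][:4]) for i in range(1,n) if s[i][4]>amin]
for n,f in fs.items():
    h=cv2.cvtColor(f["color"],cv2.COLOR_RGB2HSV)
    H,S,V=[h[...,i].astype(int) for i in range(3)]
    print(n,'red');R=((H<6)|(H>174))&(S>150)&(V>90)
    for x in blobs(f,R,60):print(x)
    print('green')
    for x in blobs(f,(H>50)&(H<85)&(S>110)&(V>50),60):print(x, onz(f,*x[0],40).round(0), onz(f,*x[0],30).round(0))
    print('brass')
    for x in blobs(f,(H>8)&(H<22)&(S>140)&(V>90),15):
        if 150<x[0][1]<300 and 200<x[0][0]<450: print(x, onz(f,*x[0],40).round(1), onz(f,*x[0],25).round(1))
```

```text
scene red
(array([361.9, 135. ]), np.int32(254), array([343, 130,  39,  12], dtype=int32))
(array([361.4, 236. ]), np.int32(186), array([354, 229,  16,  15], dtype=int32))
green
(array([322., 219.]), np.int32(156), array([312, 213,  21,  13], dtype=int32)) [514. -24.  40.] [506. -16.  30.]
(array([224. , 274.8]), np.int32(533), array([207, 262,  35,  26], dtype=int32)) [ 500. -225.   40.] [ 492. -222.   30.]
brass
(array([370. , 205.4]), np.int32(23), array([367, 203,   7,   5], dtype=int32)) [550.2  68.1  40. ] [539.3  83.1  25. ]
(array([231.7, 215.6]), np.int32(48), array([227, 213,  10,   6], dtype=int32)) [ 391.4 -135.1   40. ] [ 375.5 -126.6   25. ]
(array([322.2, 218.8]), np.int32(43), array([318, 216,  10,   6], dtype=int32)) [513.9 -23.2  40. ] [501.9 -11.1  25. ]
(array([224.2, 274.2]), np.int32(145), array([217, 269,  16,  12], dtype=int32)) [ 499.6 -224.5   40. ] [ 487.  -218.8   25. ]
side red
(array([179.2, 162.6]), np.int32(364), array([167, 147,  26,  32], dtype=int32))
(array([375.4, 196.9]), np.int32(183), array([368, 190,  16,  15], dtype=int32))
green
(array([226.
[... 459 characters left out ...]
4, 221.9]), np.int32(221), array([304, 215,  25,  15], dtype=int32)) [515. -25.  40.] [520. -13.  30.]
(array([242.9, 223.1]), np.int32(178), array([233, 216,  20,  14], dtype=int32)) [406.  12.  40.] [408.  25.  30.]
(array([245.6, 255. ]), np.int32(251), array([234, 244,  23,  19], dtype=int32)) [392. -61.  40.] [394. -50.  30.]
(array([346.2, 333. ]), np.int32(1032), array([324, 314,  46,  38], dtype=int32)) [ 469. -235.   40.] [ 473. -228.   30.]
brass
(array([307.7, 191.5]), np.int32(26), array([304, 190,   8,   4], dtype=int32)) [532.8  60.9  40. ] [540.9  82.   25. ]
(array([316.3, 221.6]), np.int32(55), array([311, 219,  11,   6], dtype=int32)) [515.1 -24.2  40. ] [522.5  -6.3  25. ]
```

View pics/crop.png

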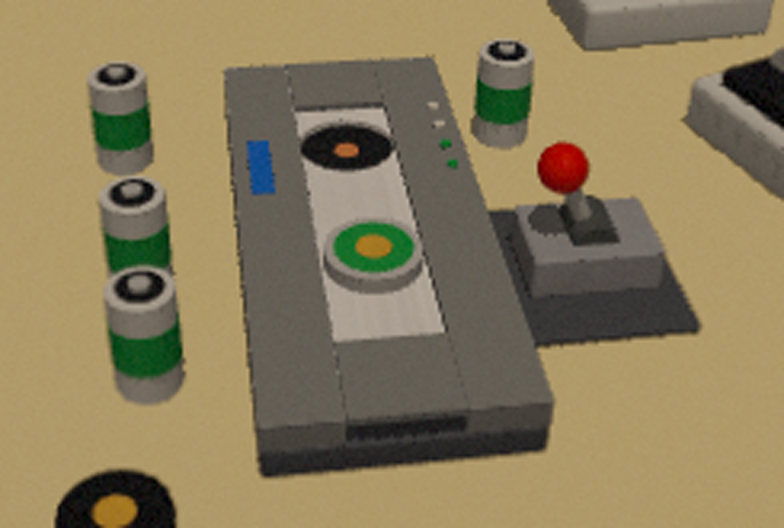

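The crop confirms it: the small green and brass cell lies on the deck, with the dark pocket beyond it. Next I'll work out the charger frame, the lever ball and the batteries.

Run:
```python
from h import *
import pickle
fs=pickle.load(open('f0.pkl','rb'));S,D=fs["scene"],fs["side"]
def tri(p,q):
    c1,d1=ray(S,*p);c2,d2=ray(D,*q)
    a=np.linalg.lstsq(np.c_[d1,-d2],c2-c1,rcond=None)[0]
    P,Q=c1+a[0]*d1,c2+a[1]*d2; return (P+Q)/2,np.linalg.norm(P-Q)
ball,e=tri((361.4,236),(375.4,196.9));print('ball',ball.round(1),e)
cell,e=tri((322.1,218.9),(316.35,221.7));print('cell top',cell.round(1),e)
pk,e=tri((370,205.4),(307.7,191.5));print('pocket',pk.round(1),e)
cs=[onz(D,200+u/3.2,145+v/3.2,34)[:2] for u,v in((225,70),(433,57),(552,403),(257,432))]
for c in cs: print('corner',c.round(1))
y1=cs[0]-cs[3];y2=cs[1]-cs[2]
print(np.linalg.norm(y1),np.linalg.norm(y2),[np.degrees(np.arctan2(*y[::-1])) for y in(y1,y2,pk[:2]-cell[:2])])
ang=np.arctan2(*(y1+y2)[::-1]);yh=np.array([np.cos(ang),np.sin(ang)]);xh=np.array([yh[1],-yh[0]])
o=np.mean(cs,0)+12.5*yh
print('origin',o,'yaw',np.degrees(ang)-90)
for n,p in(('ball',ball),('cell',cell),('pk',pk)): d=p[:2]-o;print(n,(d@xh).round(1),(d@yh).round(1))
```

```text
ball [612.7 -32.7  70. ] 1.0562129403737939
cell top [514.8 -24.5  40.6] 0.8889260844195861
pocket [540.4  81.4  26.1] 0.9943343860284877
corner [498.7 175.3]
corner [623.8 146.6]
corner [ 549.7 -148.9]
corner [ 424.9 -119.7]
304.0861292510955 304.649844768055 [np.float64(75.95653503132381), np.float64(75.92914096044669), np.float64(76.41008243821784)]
origin [527.31545652  25.43358654] yaw -14.057174688154944
ball 96.9 -35.6
cell 0.0 -51.5
pk -0.9 57.4
```

Call:
move_arm(increments=[[0.056,-0.146,0,0,0,0.31,0],[0.056,-0.146,0,0,0,0.31,0],[0.056,-0.146,0,0,0,0.31,0],[0.056,-0.146,0,0,0,0.31,0],[0.056,-0.146,0,0,0,0.31,0],[0.056,-0.146,0,0,0,0,0],[0.056,-0.146,0,0,0,0,0],[0.056,-0.146,0,0,0,0,0],[0.056,-0.146,0,0,0,0,0],[0.056,-0.146,0,0,0,0,0]], newtons=10)

```text
time_s: 1.1
eef_pos: [414.9, 134.3, 205.1]
ee_rot: [-0.381, -3.118, -0.0]
wrist_force: [0.7, -0.6, -0.1]
finger_gap: 0.181
```

Call:
move_arm(increments=[[0.056,-0.146,0,0,0,0,0],[0.056,-0.146,0,0,0,0,0],[0.056,-0.146,0,0,0,0,0],[0.056,-0.146,0,0,0,0,0],[0.056,-0.146,0,0,0,0,0],[0,0,0,0,0,0,0],[0,0,0,0,0,0,0]])

```text
time_s: 1.8
eef_pos: [498.5, -83.9, 204.7]
ee_rot: [-0.386, -3.117, 0.001]
wrist_force: [-0.4, 0.5, 0.4]
finger_gap: 0.006
```

Call:
move_arm(increments=[[0.005,0,-0.1,0,0,0,0],[0,0,-0.1,0,0,0,0],[0,0,-0.1,0,0,0,0],[0,0,-0.1,0,0,0,0],[0,0,-0.08,0,0,0,0],[0,0,-0.04,0,0,0,0],[0,0,-0.02,0,0,0,0],[0,0,-0.014,0,0,0,0],[0,0,0,0,0,0,0],[0,0,0,0,0,0,0]])

```text
time_s: 2.8
eef_pos: [500.9, -82.7, 39.7]
ee_rot: [0.381, 3.117, 0.0]
wrist_force: [0.5, 0.1, -0.6]
finger_gap: 0.004
```

Run:
```python
from h import *
f=grab_frame("side");s=get_state();print(s["eef_pos"],s["wrist_force"])
c=f["color"][160:290,250:400];cv2.imwrite('pics/c2.png',cv2.resize(c,None,fx=4,fy=4,interpolation=2)[:,:,::-1])
```

```text
[500.86456142 -82.7530264   39.71726501] [-0.8045972   0.35769739 -0.21255118]
```

View pics/c2.png

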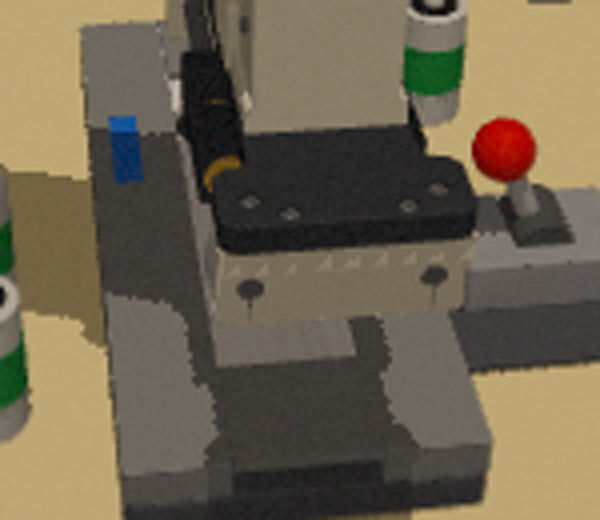

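Call:
move_arm(increments=[[-0.002,0,-0.008,0,0,0,0],[0.0033,0.013,0,0,0,0,0],[0.0033,0.013,0,0,0,0,0],[0.0033,0.013,0,0,0,0,0],[0.0033,0.013,0,0,0,0,0],[0.0033,0.013,0,0,0,0,0],[0.0033,0.013,0,0,0,0,0],[0.0033,0.013,0,0,0,0,0],[0.0033,0.013,0,0,0,0,0],[0.0033,0.013,0,0,0,0,0]])

```text
time_s: 3.85
eef_pos: [508.6, -47.3, 36.5]
ee_rot: [-0.382, -3.118, -0.0]
wrist_force: [0.8, 0.7, -0.2]
finger_gap: 0.004
```

Run:
```python
from h import *
s=get_state();print(s["eef_pos"],s["wrist_force"])
a=grab_frame("wrist")["color"];b=grab_frame("scene")["color"][150:290,250:440]
cv2.imwrite('pics/c3.png',np.vstack([cv2.resize(a,(448,280)),cv2.resize(b,(434,320)) if 0 else cv2.resize(b,(448,310))])[:,:,::-1])
```

```text
[508.63378245 -47.31367241  36.53350206] [ 0.8256883   0.69956204 -0.1677714 ]
```

View pics/c3.png

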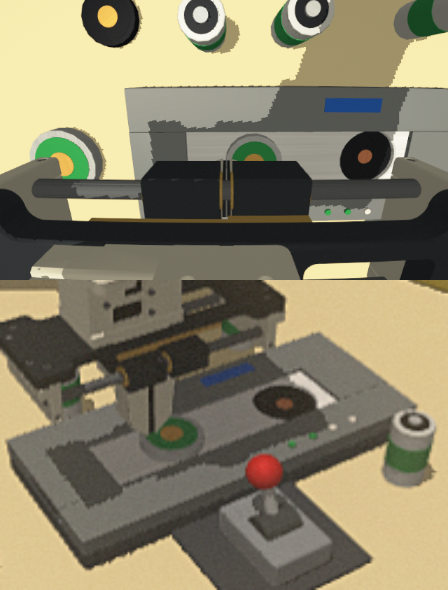

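```bash
cat >> h.py <<'E'
o=np.array([527.3,25.4]);yh=np.array([.2429,.9701]);xh=np.array([.9701,-.2429])
def ch(p): d=np.array(p[:2])-o; return (d@xh).round(1),(d@yh).round(1)
def look(n="scene"):
    f=grab_frame(n);h=cv2.cvtColor(f["color"],cv2.COLOR_RGB2HSV);H,S,V=[h[...,i].astype(int) for i in range(3)]
    for nm,m in(('green',(H>45)&(H<90)&(S>90)&(V>30)),('brass',(H>5)&(H<24)&(S>110)&(V>60))):
        k,l,s,c=cv2.connectedComponentsWithStats(m.astype(np.uint8))
        for i in range(1,k):
            p=ch(onz(f,*c[i],40))
            if s[i][4]>12 and abs(p[0])<25 and -90<p[1]<110: print(nm,c[i].round(1),s[i].tolist(),'z40',p,'z35',ch(onz(f,*c[i],35)),'z25',ch(onz(f,*c[i],25)))
    s=get_state();print('tcp',ch(s["eef_pos"]),s["eef_pos"].round(1),s["wrist_force"].round(1),s["time_s"])
    return f
E
python3 -c "
from h import *
look()"
```

```text
green [323.8 219.8] [312, 213, 22, 13, 133] z40 (np.float64(2.7), np.float64(-49.3)) z35 (np.float64(-2.1), np.float64(-46.4)) z25 (np.float64(-11.8), np.float64(-40.5))
brass [370.2 205.3] [367, 203, 7, 6, 31] z40 (np.float64(11.7), np.float64(47.5)) z35 (np.float64(7.0), np.float64(51.4)) z25 (np.float64(-2.5), np.float64(59.4))
brass [322.2 218.8] [318, 216, 10, 7, 50] z40 (np.float64(-1.2), np.float64(-50.4)) z35 (np.float64(-6.1), np.float64(-47.4)) z25 (np.float64(-15.8), np.float64(-41.6))
tcp (np.float64(-0.4), np.float64(-75.1)) [508.6 -47.4  36.5] [-0.3 -0.4 -0.1] 4.0
```

Call:
move_arm(increments=[[0.0016,0.0065,0,0,0,0,0],[0.0016,0.0065,0,0,0,0,0],[0.0016,0.0065,0,0,0,0,0],[0.0016,0.0065,0,0,0,0,0]])

```text
time_s: 4.4
eef_pos: [510.5, -39.7, 36.5]
ee_rot: [0.382, 3.118, 0.0]
wrist_force: [-0.1, 0.6, -0.0]
finger_gap: 0.008
```

```bash
python3 -c "
from h import *
f=look()
cv2.imwrite('pics/c4.png',cv2.resize(f['color'][160:270,270:400],None,fx=5,fy=5,interpolation=2)[:,:,::-1])"
```

```text
green [323.6 220.2] [312, 213, 22, 13, 129] z40 (np.float64(3.3), np.float64(-50.2)) z35 (np.float64(-1.5), np.float64(-47.2)) z25 (np.float64(-11.2), np.float64(-41.4))
brass [370.1 205.4] [367, 203, 7, 6, 32] z40 (np.float64(11.9), np.float64(47.2)) z35 (np.float64(7.1), np.float64(51.2)) z25 (np.float64(-2.3), np.float64(59.2))
brass [322.4 218.8] [318, 216, 10, 7, 49] z40 (np.float64(-1.0), np.float64(-50.1)) z35 (np.float64(-5.8), np.float64(-47.2)) z25 (np.float64(-15.6), np.float64(-41.3))
tcp (np.float64(-0.5), np.float64(-66.8)) [510.6 -39.3  36.5] [-0.  -0.5 -0.6] 4.45
```

View pics/c4.png

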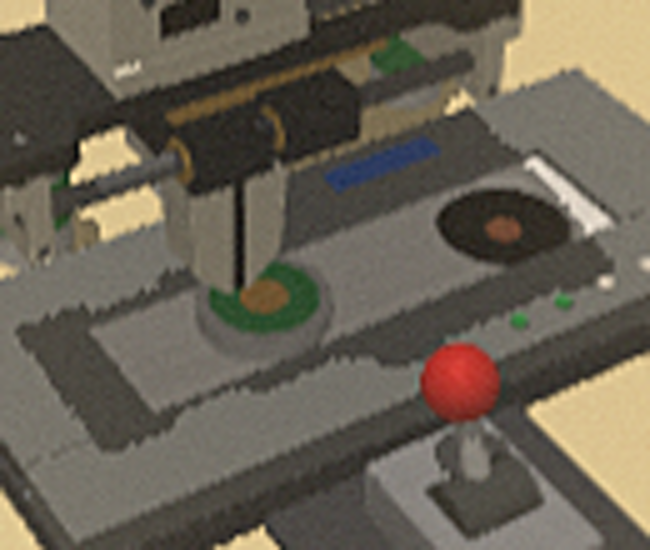

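```bash
python3 -c "
from h import *
f=grab_frame('scene');p=get_state()['eef_pos']
for dz in (0,3.5,10,20): print(dz,((proj(f,p+[0,0,dz])-[270,160])*5).round(0))
print(((proj(f,[514.8,-24.5,40])-[270,160])*5).round(0))"
```

```text
0 [222. 318.]
3.5 [222. 311.]
10 [222. 297.]
20 [222. 276.]
[260. 297.]
```

```bash
python3 -c "
from h import *
f=grab_frame('scene');p=get_state()['eef_pos']
x=np.array([.9701,-.2429,0])*9.5
for dz in (0,10,15,19,25): print(dz,((proj(f,p+x+[0,0,dz])-[270,160])*5).round(0))
w=grab_frame('wrist')
for dz in (0,10,19): print('wrist',proj(w,p+[0,0,dz]).round(0))
"
```

```text
0 [235. 333.]
10 [235. 313.]
15 [235. 302.]
19 [235. 293.]
25 [235. 280.]
wrist [324. 231.]
wrist [324. 237.]
wrist [324. 243.]
```

Call:
move_arm(increments=[[-0.012,-0.0485,0.02,0,0,0,0],[-0.012,-0.0485,0,0,0,0,0],[0,0,-0.02,0,0,0,0],[0,0,0,0,0,0,0],[0,0,0,0,0,0,0]])

```text
time_s: 5.1
eef_pos: [503.0, -68.9, 36.2]
ee_rot: [-0.382, -3.118, -0.0]
wrist_force: [0.6, 0.7, 0.0]
finger_gap: 0.005
```

The picture shows the visible fingertips about 19 mm above the reported TCP: the edge is at crop row ~290, while the TCP projects to row 333. So the fingers passed over the cell without touching it, and it hasn't moved. I've backed off and will now lower by feel onto the rear cover to find the true tip height.

Call:
move_arm(increments=[[-0.007,-0.027,0,0,0,0,0],[0,0,-0.02,0,0,0,0],[0,0,-0.02,0,0,0,0],[0,0,-0.007,0,0,0,0],[0,0,0,0,0,0,0]])

```text
time_s: 5.6
eef_pos: [500.8, -76.8, 21.9]
ee_rot: [-0.381, -3.117, 0.0]
wrist_force: [0.6, 0.2, -0.1]
finger_gap: 0.006
```

Call:
move_arm(increments=[[0,0,-0.005,0,0,0,0],[0,0,0,0,0,0,0]])

```text
time_s: 5.8
eef_pos: [501.2, -76.9, 20.9]
ee_rot: [-0.381, -3.118, -0.0]
wrist_force: [-0.4, 1.0, 0.3]
finger_gap: 0.008
```

Call:
move_arm(increments=[[0,0,-0.005,0,0,0,0],[0,0,0,0,0,0,0]])

```text
time_s: 6.0
eef_pos: [501.2, -77.0, 19.4]
ee_rot: [0.382, 3.118, 0.0]
wrist_force: [0.9, 0.8, 0.6]
finger_gap: 0.006
```

Call:
move_arm(increments=[[0,0,-0.005,0,0,0,0],[0,0,0,0,0,0,0]])

```text
time_s: 6.2
eef_pos: [501.1, -77.0, 17.8]
ee_rot: [-0.382, -3.118, -0.0]
wrist_force: [0.8, -0.2, 0.1]
finger_gap: 0.003
```

Call:
move_arm(increments=[[0,0,-0.005,0,0,0,0],[0,0,0,0,0,0,0]])

```text
time_s: 6.4
eef_pos: [501.1, -77.0, 16.3]
ee_rot: [-0.382, -3.118, -0.0]
wrist_force: [0.6, 0.4, 0.7]
finger_gap: 0.002
```

Call:
move_arm(increments=[[0,0,-0.004,0,0,0,0],[0,0,0,0,0,0,0]])

```text
time_s: 6.6
eef_pos: [501.1, -77.1, 15.1]
ee_rot: [-0.382, -3.118, -0.0]
wrist_force: [-0.2, -0.0, 0.2]
finger_gap: 0.003
```

```bash
python3 -c "
from h import *
f=look();p=get_state()['eef_pos']
x=np.array([.9701,-.2429,0])*9.5
print([((proj(f,p+x+[0,0,d])-[270,160])*5).round(0) for d in (0,19)])
cv2.imwrite('pics/c5.png',cv2.resize(f['color'][160:270,270:400],None,fx=5,fy=5,interpolation=2)[:,:,::-1])"
```

```text
green [322.2 219.1] [312, 212, 22, 14, 167] z40 (np.float64(-0.6), np.float64(-50.8)) z35 (np.float64(-5.5), np.float64(-47.9)) z25 (np.float64(-15.2), np.float64(-42.0))
brass [370.2 205.4] [367, 203, 7, 6, 34] z40 (np.float64(12.0), np.float64(47.4)) z35 (np.float64(7.3), np.float64(51.4)) z25 (np.float64(-2.2), np.float64(59.3))
brass [322.2 218.8] [318, 216, 10, 7, 50] z40 (np.float64(-1.2), np.float64(-50.4)) z35 (np.float64(-6.1), np.float64(-47.4)) z25 (np.float64(-15.8), np.float64(-41.6))
tcp (np.float64(-0.5), np.float64(-105.7)) [501.1 -77.   15.2] [ 0.6  0.1 -0.1] 6.65
[array([142., 415.]), array([140., 376.])]
```

View pics/c5.png

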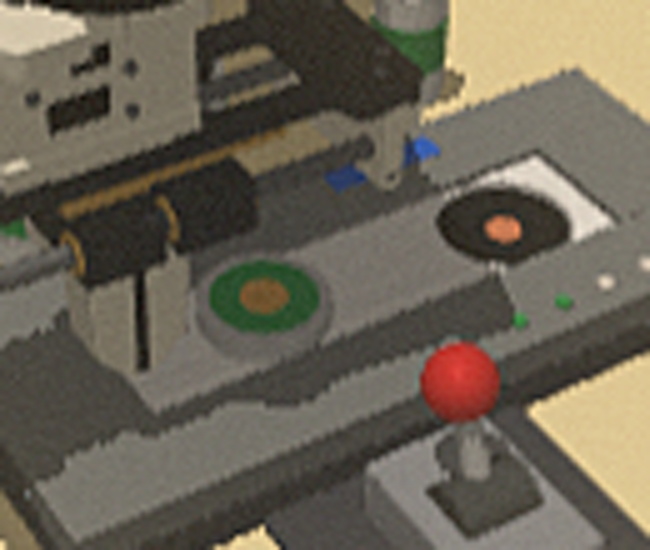

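Call:
move_arm(increments=[[0.0033,0.013,0,0,0,0,0],[0.0033,0.013,0,0,0,0,0],[0.0033,0.013,0,0,0,0,0],[0.0033,0.013,0,0,0,0,0],[0.0033,0.013,0,0,0,0,0],[0.0033,0.013,0,0,0,0,0],[0.0033,0.013,0,0,0,0,0],[0.0033,0.013,0,0,0,0,0],[0.0033,0.013,0,0,0,0,0],[0.0033,0.013,0,0,0,0,0]])

```text
time_s: 7.65
eef_pos: [511.1, -37.8, 15.2]
ee_rot: [0.382, 3.118, -0.0]
wrist_force: [0.3, -0.4, -0.4]
finger_gap: 0.007
```

```bash
python3 -c "
from h import *
f=look()"
```

```text
green [334.1 216.3] [325, 209, 17, 14, 107] z40 (np.float64(4.0), np.float64(-28.2)) z35 (np.float64(-0.8), np.float64(-25.0)) z25 (np.float64(-10.5), np.float64(-18.7))
brass [370.2 205.5] [367, 203, 7, 6, 30] z40 (np.float64(12.3), np.float64(47.1)) z35 (np.float64(7.5), np.float64(51.1)) z25 (np.float64(-1.9), np.float64(59.1))
brass [330.7 215.6] [327, 213, 9, 6, 44] z40 (np.float64(-0.9), np.float64(-32.4)) z35 (np.float64(-5.7), np.float64(-29.3)) z25 (np.float64(-15.5), np.float64(-23.0))
tcp (np.float64(-0.3), np.float64(-64.4)) [511.4 -37.   15.2] [-0.3  0.2  0.7] 7.7
```

Call:
move_arm(increments=[[0.0033,0.013,0,0,0,0,0],[0.0033,0.013,0,0,0,0,0],[0.0033,0.013,0,0,0,0,0],[0.0033,0.013,0,0,0,0,0],[0.0033,0.013,0,0,0,0,0],[0.0033,0.013,0,0,0,0,0],[0.0033,0.013,0,0,0,0,0],[0.0033,0.013,0,0,0,0,0],[0.0033,0.013,0,0,0,0,0],[0.0033,0.013,0,0,0,0,0]])

```text
time_s: 8.7
eef_pos: [521.1, 1.3, 15.2]
ee_rot: [-0.382, -3.118, -0.0]
wrist_force: [-0.4, -0.2, 1.4]
finger_gap: 0.004
```

Call:
move_arm(increments=[[0.0033,0.013,0,0,0,0,0],[0.0033,0.013,0,0,0,0,0],[0.0033,0.013,0,0,0,0,0],[0.0033,0.013,0,0,0,0,0],[0.0033,0.013,0,0,0,0,0],[0.0033,0.013,0,0,0,0,0],[0.0016,0.0065,0,0,0,0,0],[0.0016,0.0065,0,0,0,0,0],[0,0,0,0,0,0,0]])

```text
time_s: 9.6
eef_pos: [527.9, 28.5, 15.2]
ee_rot: [0.381, 3.118, 0.0]
wrist_force: [-0.3, -1.3, 1.3]
finger_gap: 0.006
```

```bash
python3 -c "
from h import *
f=look();look('side')"
```

```text
green [365.  204.2] [357, 198, 15, 12, 91] z40 (np.float64(4.2), np.float64(40.8)) z35 (np.float64(-0.6), np.float64(44.7)) z25 (np.float64(-10.3), np.float64(52.5))
brass [361.8 203.8] [359, 201, 7, 6, 36] z40 (np.float64(-0.1), np.float64(36.4)) z35 (np.float64(-5.0), np.float64(40.3)) z25 (np.float64(-14.7), np.float64(48.0))
tcp (np.float64(-0.1), np.float64(3.1)) [527.9  28.4  15.2] [ 0.   0.5 -0.1] 9.65
tcp (np.float64(-0.2), np.float64(3.0)) [527.9  28.4  15.2] [-0.7 -0.3  0.4] 9.7
```

Call:
move_arm(increments=[[0.0016,0.0065,0,0,0,0,0],[0.0016,0.0065,0,0,0,0,0],[0.0016,0.0065,0,0,0,0,0],[0.0016,0.0065,0,0,0,0,0],[0.0016,0.0065,0,0,0,0,0],[0.0016,0.0065,0,0,0,0,0],[0.0016,0.0065,0,0,0,0,0],[0.0008,0.0033,0,0,0,0,0],[0.0008,0.0033,0,0,0,0,0],[0,0,0,0,0,0,0]])

```text
time_s: 10.7
eef_pos: [531.7, 44.0, 15.2]
ee_rot: [-0.381, -3.118, -0.0]
wrist_force: [0.1, -0.4, 0.1]
finger_gap: 0.006
```

```bash
python3 -c "
from h import *
f=look()"
```

```text
green [372.  202.1] [364, 196, 15, 12, 81] z40 (np.float64(5.6), np.float64(56.3)) z35 (np.float64(0.8), np.float64(60.3)) z25 (np.float64(-8.8), np.float64(68.5))
brass [368.8 201.2] [366, 199, 7, 6, 32] z40 (np.float64(0.5), np.float64(52.6)) z35 (np.float64(-4.4), np.float64(56.6)) z25 (np.float64(-14.1), np.float64(64.7))
tcp (np.float64(-0.2), np.float64(19.1)) [531.7  43.9  15.2] [-0.1  0.1  1.6] 10.75
```

Call:
move_arm(increments=[[0.0008,0.0033,0,0,0,0,0],[0.0008,0.0033,0,0,0,0,0],[0,0,0,0,0,0,0]])

```text
time_s: 11.05
eef_pos: [532.3, 46.0, 15.3]
ee_rot: [0.381, 3.118, 0.0]
wrist_force: [-1.1, -1.1, 1.1]
finger_gap: 0.007
```

```bash
python3 -c "
from h import *
f=look()"
```

```text
green [372.8 201.8] [365, 196, 15, 12, 80] z40 (np.float64(5.7), np.float64(58.1)) z35 (np.float64(0.9), np.float64(62.1)) z25 (np.float64(-8.7), np.float64(70.3))
brass [369.7 201. ] [367, 198, 7, 6, 33] z40 (np.float64(0.7), np.float64(54.5)) z35 (np.float64(-4.1), np.float64(58.5)) z25 (np.float64(-13.9), np.float64(66.6))
tcp (np.float64(-0.2), np.float64(21.1)) [532.2  45.9  15.3] [-1.  -1.6  0.2] 11.1
```

Call:
move_arm(increments=[[0.0008,0.0033,0,0,0,0,0],[0.0008,0.0033,0,0,0,0,0],[0,0,0,0,0,0,0]])

```text
time_s: 11.4
eef_pos: [532.7, 48.0, 15.3]
ee_rot: [0.381, 3.118, 0.0]
wrist_force: [0.2, -0.9, 2.7]
finger_gap: 0.004
```

```bash
python3 -c "
from h import *
f=look()"
```

```text
green [373.7 201.7] [366, 196, 15, 11, 75] z40 (np.float64(6.5), np.float64(59.7)) z35 (np.float64(1.7), np.float64(63.8)) z25 (np.float64(-7.9), np.float64(72.1))
brass [370.7 201. ] [368, 199, 7, 5, 31] z40 (np.float64(1.7), np.float64(56.0)) z35 (np.float64(-3.1), np.float64(60.1)) z25 (np.float64(-12.8), np.float64(68.2))
tcp (np.float64(-0.2), np.float64(23.2)) [532.7  48.   15.3] [-0.3 -1.2  1.5] 11.45
```

Call:
move_arm(increments=[[0.0008,0.0033,0,0,0,0,0],[0.0004,0.0017,0,0,0,0,0],[0,0,0,0,0,0,0]])

```text
time_s: 11.75
eef_pos: [533.1, 49.7, 15.2]
ee_rot: [-0.381, -3.118, -0.0]
wrist_force: [0.2, -0.2, 0.3]
finger_gap: 0.002
```

```bash
python3 -c "
from h import *
f=look()"
```

```text
green [374.3 201.9] [366, 196, 15, 11, 68] z40 (np.float64(7.4), np.float64(60.5)) z35 (np.float64(2.6), np.float64(64.6)) z25 (np.float64(-7.0), np.float64(72.8))
brass [371.2 201.2] [368, 199, 7, 5, 29] z40 (np.float64(2.7), np.float64(56.6)) z35 (np.float64(-2.1), np.float64(60.7)) z25 (np.float64(-11.8), np.float64(68.8))
tcp (np.float64(-0.3), np.float64(24.9)) [533.   49.6  15.1] [ 0.1 -0.4  0.3] 11.8
```

Call:
move_arm(increments=[[0.0008,0.0033,0,0,0,0,0],[0,0,0,0,0,0,0]])

```text
time_s: 12.0
eef_pos: [533.3, 50.6, 15.2]
ee_rot: [0.381, 3.118, 0.0]
wrist_force: [-0.6, 0.0, -0.3]
finger_gap: 0.005
```

```bash
python3 -c "
from h import *
f=look()"
```

```text
green [374.6 201.8] [367, 196, 14, 11, 67] z40 (np.float64(7.6), np.float64(61.0)) z35 (np.float64(2.8), np.float64(65.1)) z25 (np.float64(-6.8), np.float64(73.3))
brass [371.3 201.1] [369, 199, 6, 5, 27] z40 (np.float64(2.5), np.float64(56.9)) z35 (np.float64(-2.3), np.float64(61.0)) z25 (np.float64(-12.0), np.float64(69.1))
tcp (np.float64(-0.3), np.float64(25.8)) [533.3  50.5  15.2] [0.  0.  0.2] 12.05
```

Call:
move_arm(increments=[[0.0008,0.0033,0,0,0,0,0],[0,0,0,0,0,0,0]])

```text
time_s: 12.25
eef_pos: [533.6, 51.5, 15.2]
ee_rot: [0.381, 3.118, 0.0]
wrist_force: [0.6, 0.1, 0.9]
finger_gap: 0.005
```

```bash
python3 -c "
from h import *
f=look()
cv2.imwrite('pics/c6.png',cv2.resize(f['color'][160:270,310:440],None,fx=5,fy=5,interpolation=2)[:,:,::-1])"
```

```text
green [374.3 202.7] [366, 196, 15, 13, 81] z40 (np.float64(9.3), np.float64(58.9)) z35 (np.float64(4.5), np.float64(63.0)) z25 (np.float64(-5.0), np.float64(71.2))
brass [371.5 202.1] [368, 199, 8, 6, 35] z40 (np.float64(5.1), np.float64(55.5)) z35 (np.float64(0.3), np.float64(59.5)) z25 (np.float64(-9.3), np.float64(67.6))
tcp (np.float64(-0.2), np.float64(26.8)) [533.6  51.5  15.2] [-0.4  0.4 -0.1] 12.3
```

View pics/c6.png

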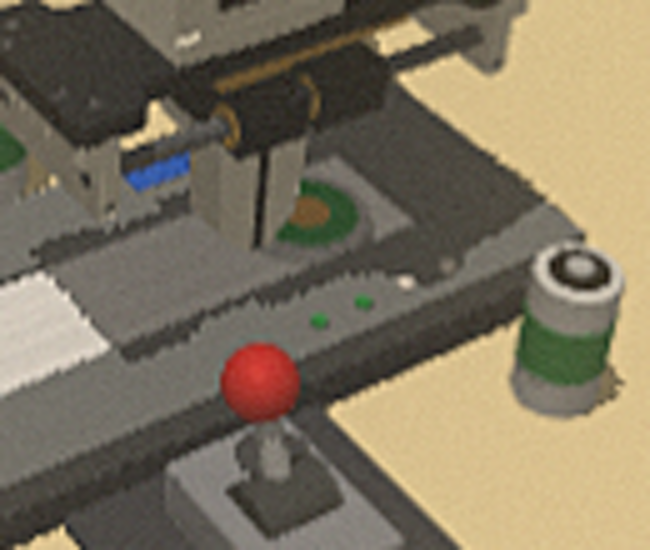

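The cell has dropped: on the 35 mm plane its centre falls at x 0.3, y 59.5, within the pocket's range. I'll lift clear, take a look, then go to the lever.

Call:
move_arm(increments=[[0,0,0.02,0,0,0,0],[0,0,0.08,0,0,0,0],[0,0,0.09,0,0,0,0],[0.042,-0.085,0,0,0,0,0],[0.042,-0.085,0,0,0,0,0],[0.042,-0.085,0,0,0,0,0],[0,0,-0.06,0,0,0,0],[0,0,-0.06,0,0,0,0],[0,0,0,0,0,0,0],[0,0,0,0,0,0,0]])

```text
time_s: 13.3
eef_pos: [571.2, -25.2, 36.6]
ee_rot: [-0.382, -3.118, 0.0]
wrist_force: [-0.4, -0.9, 1.1]
finger_gap: 0.006
```

```bash
python3 -c "
from h import *
f=look();look('side')
cv2.imwrite('pics/c7.png',cv2.resize(f['color'][160:270,310:440],None,fx=5,fy=5,interpolation=2)[:,:,::-1])"
```

```text
green [374.  204.5] [364, 198, 17, 11, 70] z40 (np.float64(13.4), np.float64(55.1)) z35 (np.float64(8.7), np.float64(59.2)) z25 (np.float64(-0.7), np.float64(67.3))
brass [359.8 197.7] [357, 194, 5, 9, 17] z40 (np.float64(-17.3), np.float64(43.8)) z35 (np.float64(-22.3), np.float64(47.8)) z25 (np.float64(-32.4), np.float64(55.6))
brass [341. 205.] [338, 201, 6, 9, 24] z40 (np.float64(-17.1), np.float64(0.5)) z35 (np.float64(-22.2), np.float64(3.9)) z25 (np.float64(-32.3), np.float64(10.9))
brass [372.4 202.8] [369, 201, 7, 4, 20] z40 (np.float64(7.9), np.float64(55.4)) z35 (np.float64(3.1), np.float64(59.5)) z25 (np.float64(-6.4), np.float64(67.6))
tcp (np.float64(55.3), np.float64(-38.2)) [571.7 -25.1  37.1] [ 1.2 -0.1 -0.5] 13.35
green [308.6 187.5] [298, 182, 22, 12, 162] z40 (np.float64(-0.1), np.float64(48.3)) z35 (np.float64(0.8), np.float64(55.9)) z25 (np.float64(2.7), np.float64(71.2))
brass [308.5 187. ] [304, 185, 10, 5, 38] z40 (np.float64(-0.2), np.float64(50.0)) z35 (np.float64(0.8), np.float64(57.6)) z25 (np.float64(2.7), np.float64(73.0))
tcp (np.float64(55.5), np.float64(-38.1)) [571.9 -25.   37.2] [-0.2  0.   1.4] 13.4
```

View pics/c7.png

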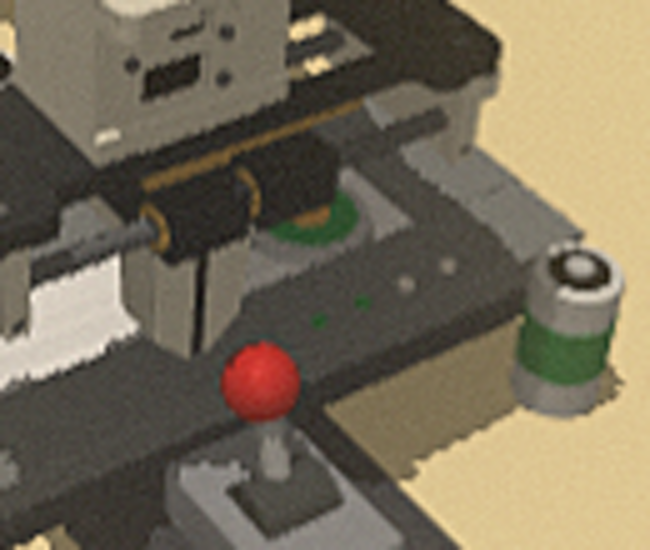

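Call:
move_arm(increments=[[0.003,0.003,-0.012,0,0,0,0],[0.016,-0.004,0,0,0,0,0],[0.016,-0.004,0,0,0,0,0],[0.016,-0.004,0,0,0,0,0],[0.016,-0.004,0,0,0,0,0],[0.016,-0.004,0,0,0,0,0],[0.016,-0.004,0,0,0,0,0],[0.016,-0.004,0,0,0,0,0],[0.016,-0.004,0,0,0,0,0],[0.016,-0.004,0,0,0,0,0]])

```text
time_s: 14.4
eef_pos: [616.0, -35.2, 32.7]
ee_rot: [0.382, 3.118, -0.0]
wrist_force: [-0.3, 0.2, 1.9]
finger_gap: 0.005
```

Call:
move_arm(increments=[[0.01,-0.0025,0,0,0,0,0],[0.01,-0.0025,0,0,0,0,0],[0.006,-0.0015,0,0,0,0,0],[0,0,0,0,0,0,0]])

```text
time_s: 14.8
eef_pos: [623.4, -37.2, 32.5]
ee_rot: [0.382, 3.118, -0.0]
wrist_force: [-0.6, 0.6, -0.4]
finger_gap: 0.007
```

```bash
cat >> h.py <<'E'
def red(n):
    f=grab_frame(n);h=cv2.cvtColor(f["color"],cv2.COLOR_RGB2HSV);H,S,V=[h[...,i].astype(int) for i in range(3)]
    k,l,s,c=cv2.connectedComponentsWithStats((((H<6)|(H>174))&(S>130)&(V>60)).astype(np.uint8))
    for i in range(1,k):
        if s[i][4]>40: print(n,c[i].round(1),s[i].tolist(),[ch(onz(f,*c[i],z)) for z in(67,73)])
    return f
E
python3 -c "
from h import *
red('scene');red('side');s=get_state();print(ch(s['eef_pos']),s['wrist_force'])"
```

```text
scene [374.8 249.8] [367, 242, 17, 16, 206] [(np.float64(130.2), np.float64(-32.9)), (np.float64(134.6), np.float64(-36.8))]
side [240.9  95.2] [237, 92, 8, 8, 48] [(np.float64(-122.8), np.float64(443.7)), (np.float64(-122.1), np.float64(427.6))]
side [179.6 162.8] [167, 147, 27, 32, 397] [(np.float64(-227.5), np.float64(113.9)), (np.float64(-225.1), np.float64(103.0))]
(np.float64(108.4), np.float64(-37.4)) [-0.111987    0.33256784 -0.51209015]
```

Call:
move_arm(increments=[[0.0064,-0.0016,0,0,0,0,0],[0.0064,-0.0016,0,0,0,0,0],[0,0,0,0,0,0,0]])

```text
time_s: 15.2
eef_pos: [626.9, -38.0, 32.4]
ee_rot: [-0.382, -3.118, 0.0]
wrist_force: [-0.7, 0.7, -0.4]
finger_gap: 0.004
```

Call:
move_arm(increments=[[0.005,-0.0013,0,0,0,0,0],[0,0,0,0,0,0,0]])

```text
time_s: 15.4
eef_pos: [627.5, -38.1, 32.3]
ee_rot: [-0.381, -3.116, -0.0]
wrist_force: [-4.6, 1.4, 1.1]
finger_gap: 0.003
```

```bash
python3 -c "
from h import *
red('scene');s=get_state();print(ch(s['eef_pos']),s['wrist_force'])"
```

```text
scene [376.3 252.2] [369, 245, 16, 16, 205] [(np.float64(135.6), np.float64(-34.0)), (np.float64(140.0), np.float64(-38.0))]
(np.float64(112.7), np.float64(-37.3)) [-5.60616416  0.83640082 -0.07969144]
```

The lever is at its stop: about 5 N, with the ball at x ≈ 136. I'll back off, rise and look.

Call:
move_arm(increments=[[-0.04,0.01,0,0,0,0,0],[-0.04,0.01,0.02,0,0,0,0],[0,0,0.12,0,0,0,0],[0,0,0.15,0,0,0,0],[0,-0.1,0.15,0,0,0,0],[0,-0.15,0.1,0,0,0,0],[-0.05,-0.15,0,0,0,0,0],[-0.05,-0.15,0,0,0,0,0],[0,0,0,0,0,0,0],[0,0,0,0,0,0,0]])

```text
time_s: 16.45
eef_pos: [574.2, -193.3, 189.9]
ee_rot: [0.387, 3.116, -0.0]
wrist_force: [-0.6, 0.4, -0.7]
finger_gap: 0.003
```

```bash
python3 -c "
from h import *
f=red('scene');g=red('side');look();look('side')
a,b=[cv2.resize(i['color'][140:310,210:450],(552,391)) for i in (f,g)] if 0 else [cv2.resize(i['color'][150:300,220:440],(440,300)) for i in (f,g)]
cv2.imwrite('pics/c8.png',np.vstack([a,b])[:,:,::-1])"
```

```text
scene [361.1 135.4] [343, 130, 39, 13, 281] [(np.float64(-177.1), np.float64(157.7)), (np.float64(-168.5), np.float64(151.1))]
scene [376.3 252. ] [369, 244, 16, 16, 199] [(np.float64(135.2), np.float64(-33.8)), (np.float64(139.6), np.float64(-37.8))]
side [240.9  95.2] [237, 92, 8, 8, 48] [(np.float64(-122.8), np.float64(443.7)), (np.float64(-122.1), np.float64(427.6))]
side [179.6 162.8] [167, 147, 26, 32, 392] [(np.float64(-227.6), np.float64(114.0)), (np.float64(-225.1), np.float64(103.1))]
side [398.8 196.3] [392, 189, 15, 15, 180] [(np.float64(136.7), np.float64(-34.6)), (np.float64(133.3), np.float64(-43.2))]
green [370.6 202.4] [361, 197, 20, 12, 140] z40 (np.float64(5.0), np.float64(53.4)) z35 (np.float64(0.2), np.float64(57.4)) z25 (np.float64(-9.5), np.float64(65.5))
brass [370.8 202. ] [367, 200, 9, 5, 41] z40 (np.float64(4.3), np.float64(54.4)) z35 (np.float64(-0.5), np.float64(58.5)) z25 (np.float64(-10.1), np.float64(66.6))
tcp (np.float64(98.8), np.float64(-197.3)) [ 575.2 -190.   189.1] [ 0.7  1.  -0.1] 16.6
green [308.6 187.5] [298, 182, 22, 12, 161] z40 (np.float64(-0.2), np.float64(48.2)) z35 (np.float64(0.8), np.float64(55.9)) z25 (np.float64(2.7), np.float64(71.2))
brass [308.4 187.1] [304, 185, 10, 5, 37] z40 (np.float64(-0.3), np.float64(49.8)) z35 (np.float64(0.6), np.float64(57.5)) z25 (np.float64(2.5), np.float64(72.8))
tcp (np.float64(98.8), np.float64(-197.2)) [ 575.2 -189.9  189. ] [0.3 0.6 0. ] 16.65
```

View pics/c8.png

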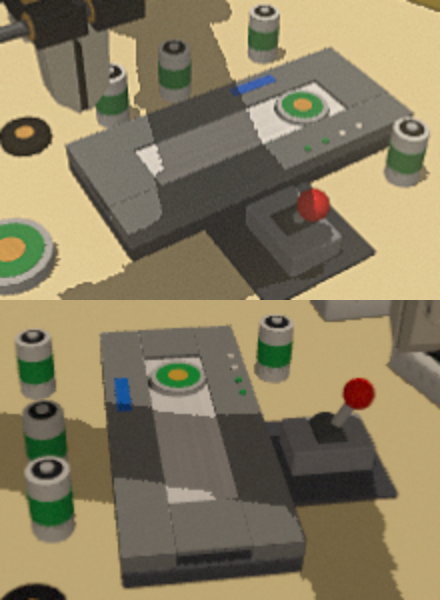

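Both views agree: the cell is flat in the pocket (top on the 35 mm plane at x ≈ 0, y ≈ 58), the lever is over (ball at x ≈ 136), the four batteries are standing and the gripper is clear. Handing in.

```bash
python3 -c "
from workcell import *
print(close_job())"
```

```text
the job is handed in; nothing more can be done
None
```

The cell is home in the pocket, the lever is fully over, and I handed the job in at about 17 s of the 45 s allowed. Handing in gives no verdict, so this rests on my own checks.

**Cell:** I slid it along the track with shut fingers, their tips just above the covers, until it dropped. At the end both camera views put its top at the home height (35 mm), at charger x about 0 and y about 58 mm. It looked flat, but I did not measure the tilt. Wrist force stayed within about 3 N during the push.

**Lever:** I pushed it to its end stop, where the force rose to about 5 N. The ball's final place, x about 136 mm, matches the fully-over position of about 1.0 rad.

**Batteries and gripper:** All four batteries stood upright in the last picture. I judged by eye that they had not moved and did not measure it. The gripper ended well clear, touching nothing.

**Disagreement:** The fingertips showed about 20 mm above the reported TCP. My first push therefore passed over the cell without touching it. I backed off and lowered the fingers until the picture showed the tips at the right height; lowering by feel met no contact to confirm it.

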